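# Shut the slotted gas cock with the flat key

### The job

Take the flat-bladed key out of its wooden rest, drop its blade down into the slot of the slotted gas cock (not the one with the hexagon cap) and turn the cock clockwise, seen from above, as far as it goes. Leave the key standing in the slot and let go of it.

Things in the scene. Friction and masses are not known exactly. Their poses are not given: they have to be found in the camera images.
- key_grip (a point): Centre of the paddle grip of the loose steel flat key (100 mm tall, 160 g) standing upright, blade down, in a small fixed wooden rest 30 mm high. Grip: dark plate 40 mm wide (x), 14 mm thick (y: grip across this), 52 mm tall (z, up). Blade edge is 74 mm below, its width along x. Half a turn about z makes no difference. The blade stands 26 mm deep in the rest: lift straight up 30 mm first.
- key_tip (a point): Middle of the bottom edge of the key's blade (32 mm wide along x, 6 mm thick along y, 31 mm long; above it a round shank with a 22 mm collar, then the grip). Same axes as key_grip.
- slot (a point): Slot floor centre, on the upright turning axis of the gas cock's brass disc (60 mm across, top 26 mm above this point, 51 mm above the worktop; round steel base). x along the slot, z up. Slot runs right across, 26 mm deep: lower 16 mm 8.5 mm wide, above flaring to 22.5 mm at the mouth to guide the blade. Key fully in: key_tip here. A like cock has a solid hexagon cap, no slot; either may be left.
- cock_plug (a joint): Angle of the slotted disc, rad; grows clockwise seen from above. Starts between 0 and 0.3; shut at 1.4, a fixed stop, where the slot is in line with two small ribs on the base. Light friction (0.08 N m), stays where left. The blade has about 5 degrees of play in the slot, so the key must turn that much more than the disc.
Mind the look-alikes: they are no part of the job. What is shaped like the part that bears key_grip but green or yellow is not meant.

How it is judged:
On the way:
1. the key's blade is down in the slot while the cock is still open (below 0.9 rad) (horizontal distance between key_tip and slot below 0.014 m and z of key_tip in the frame of slot below 0.012 m and value of joint cock_plug below 0.9 rad), for 0.1 s.
At the end, for the whole second after the job is handed in: The slotted cock is turned clockwise to within 0.2 rad (11 degrees) of its stop, and the key stands in its slot by itself, blade within 16 mm of the slot's centre and 14 mm of its floor, leaning less than 0.4 rad (23 degrees) (value of joint cock_plug above 1.2 rad and horizontal distance between key_tip and slot below 0.016 m and z of key_tip in the frame of slot below 0.014 m and angle between key_tip's own z axis and vertical below 0.4 rad); the robot touches nothing.
It also fails if it takes over 43 s, if anything falls off the work surface, if the arm or the gripper's body presses on something with over 40 N, if the wrist force passes 120 N, or if a joint passes its speed limit or range.

### The arm

A 6-joint arm with a two-finger parallel gripper is mounted at the origin on a cart in front of the work surface, level with it; the furniture and walls round the work are solid. World frame = base frame: x ahead of the robot, y to its left, z up, the work surface at z = 0. Lengths are in m, angles in rad, forces in N, time in s.
With the tool pointing down it reaches from about 0.35 to 0.975 m from the base axis. Payload 4.9 kg.
Tool frame: the origin (TCP) lies between the finger pads; the fingertips stand 19 mm ahead of it and the grasp point (between the pads) is the TCP; z points along the fingers, y is the line along which they close (so a half turn about z gives the same grasp; the last joint's range is limited). The gripper opens to 85 mm and grips with 20 to 120 N. Pads are 22 mm wide; open, the fingers measure 114 mm over their backs; the gripper's body (76 mm by 85 mm) begins 54 mm behind the grasp point. The pads swing forward as they close: fully open they stand 13 mm farther back than shut.
Start: joints at [-1.368, 0.053, 1.613, -0, 1.476, -0.119], TCP at [0.198, -0.593, 0.226] pointing down, gripper open.
Joint ranges: [-3.01, 3.01], [-1.01, 2.22], [0.06, 2.58], [-1.02, 4.17], [0.09, 2.62], [-3.14, 3.14]. Speed limits (rad/s): [2.57, 2.57, 3.14, 3.14, 3.14, 3.14].

### API

Orientations are given as a rotation vector (axis times angle).
In Python, from station import ctrl gives the robot as it stands. The module is installed in compiled form; this text tells all that it offers.
- The arm moves only by the tool servo_tool, never from a script. Its argument "increments" is a list that holds one entry, the list of rows, each a list of 5 numbers: the finger opening in cm, from 0 to 8.54, then the shift along the tool's x, y, z in cm, then the turn about the tool's z in degrees. A call has 1 to 5 rows; each row is the pose to reach, as a shift and turn from the pose commanded when the call began, along the tool's axes at that moment; what a row does not reach only later rows make up. A row lasts 1/10 s, in which the tool goes at most 50 mm and 8.59 degrees, less where a joint would pass 70% of its speed; a pose out of reach is approached as far as the arm can. A call with a gripper value outside its range is refused whole. The fingers move at their own pace and stop on an object; "newtons" is the grip in N (left out, the last holds). Time passes only in rows, so rows that repeat a pose let the fingers close. It gives the time, the measured TCP pose, the force, the opening and the grip force at its end, in the units of the state.
- ctrl.get_obs(): the state, without advancing time (a new reading comes with each control period).
- ctrl.get_image(name): name is "scene" or "top" or "wrist"; returns a dict with "img" (384x512x3 uint8, red, green, blue), "fx", "fy", "cx", "cy" (pixels), "rvec" (rotation vector, rad) and "tvec" (3), from world to camera coordinates, as OpenCV has them; the wrist camera has in their place "mount" (4x4, takes a point from camera to tool coordinates, whose origin is the TCP and whose axes are the flange's). Camera axes: x right, y down, z forward; pixel columns grow to the right and rows downward; lengths in m; the calibration is good to about 2 mm. A picture is of the moment at which its call begins: read the wrist's pose just before it. There is no depth.
- ctrl.finish_job(): hands the job in; it is judged then, once.
The state is a dict: "t": time; "q": joint angles; "dq": joint speeds; "effort": joint torques, N m; "tool_pos": TCP position; "tool_rot": TCP orientation; "contact_force": force on the tool from outside, world axes, zero at the start; "wrist_torque": the same for the moment, N m; "opening": finger opening in m; "grip_force": force on a finger pad.
Only numpy, scipy, OpenCV 4.12 (cv2) and the standard library are available. Lean on these libraries where they do the work, as an engineer would, in place of code of your own. Each camera call takes 0.05 s, during which the arm holds its last target. There are 200 camera calls.

## Working session

There is one attempt and no reset: what is moved stays moved. The work goes in short steps, Python scripts to look and compute and a tool call to move; the robot and the scene stay as the last step left them, time stands still between calls to the robot, and variables do not carry over. Pictures are saved under pics/ and viewed, at most 10 in all, crops included, and the job is handed in when it is done.

Besides the shell and the picture viewer there is one more tool, called after ">>>" as name(argument=value, ...), one argument or row to a line, values as JSON. servo_tool: Moves the arm, as the interface text tells. Its arguments: {"type":"object","properties":{"increments":{"type":"array"},"newtons":{"type":"number"}},"required":["increments"]}

```bash
mkdir -p pics
cat > h.py <<'E'
import numpy as np, cv2, pickle
from scipy.spatial.transform import Rotation as R
from station import ctrl
def snap(n,f):
    o=ctrl.get_obs(); d=ctrl.get_image(n); d['obs']=o
    cv2.imwrite(f'pics/{f}.png',d['img'][:,:,::-1]); pickle.dump(d,open(f'pics/{f}.pkl','wb')); return d
def cam(d):
    if 'mount' in d:
        T=np.eye(4);T[:3,:3]=R.from_rotvec(d['obs']['tool_rot']).as_matrix();T[:3,3]=d['obs']['tool_pos']
        M=T@np.array(d['mount']); return M[:3,:3],M[:3,3]
    Rm=R.from_rotvec(np.ravel(d['rvec'])).as_matrix(); return Rm.T,-Rm.T@np.ravel(d['tvec'])
def ray(f,u,v,z):
    d=pickle.load(open(f'pics/{f}.pkl','rb')); A,c=cam(d)
    r=A@np.array([(u-d['cx'])/d['fx'],(v-d['cy'])/d['fy'],1]); return c+r*(z-c[2])/r[2]
E
python3 - <<'E'
from h import *
a=snap('scene','s0');b=snap('top','t0')
im=np.vstack([a['img'],b['img']])[:,:,::-1]
for d in(a,b):print(cam(d)[1])
cv2.imwrite('pics/top_big.png',cv2.resize(b['img'][:,:,::-1],(800,600),interpolation=cv2.INTER_CUBIC))
cv2.imwrite('pics/sc_big.png',cv2.resize(a['img'][:,:,::-1],(800,600),interpolation=cv2.INTER_CUBIC))
o=ctrl.get_obs();print(o['t'],o['tool_pos'],R.from_rotvec(o['tool_rot']).as_matrix().round(3))
E
```

```text
[0.11367954 0.80365046 0.63931298]
[0.28953218 0.03405873 1.080964  ]
0.1 [ 0.19755128 -0.59236723  0.22470027] [[ 0.949  0.316 -0.   ]
 [ 0.316 -0.949  0.002]
 [ 0.    -0.002 -1.   ]]
```

View pics/top_big.png

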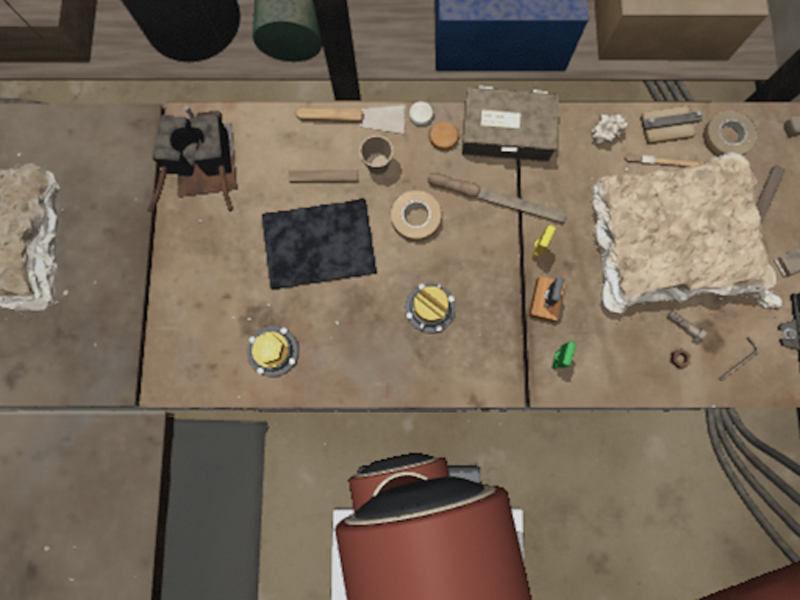

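View pics/sc_big.png

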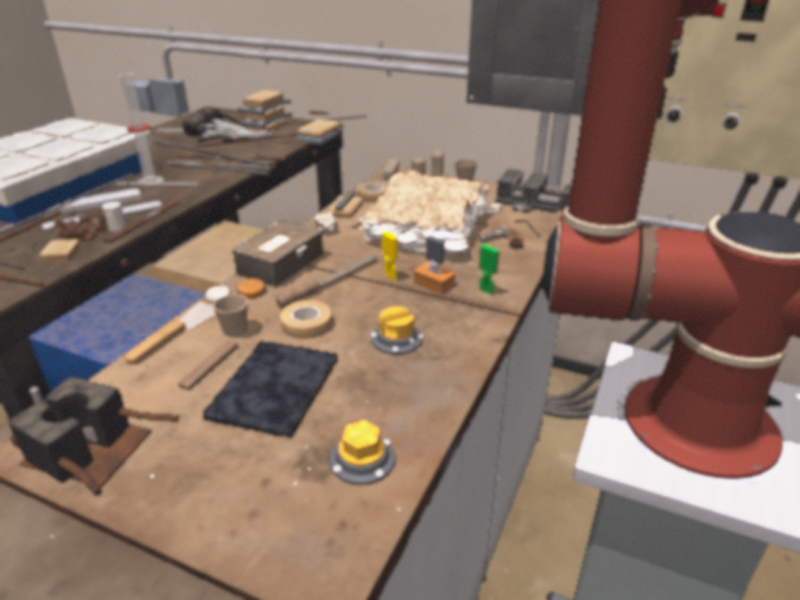

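The top view shows the dark key in its orange rest at about (553,292) in the enlarged picture, and the slotted cock at (431,304). The hex cock is at (271,350), and the yellow and green decoys are at (544,240) and (565,355).

Run:
```python
from h import *
im=cv2.imread('pics/t0.png')
a=im[165:225,325:385];b=im[165:225,245:305]
s=cv2.imread('pics/s0.png')
r=lambda x:cv2.resize(x,(400,400),interpolation=cv2.INTER_CUBIC)
cv2.imwrite('pics/crop.png',np.hstack([r(a),r(b)]))
for u,v,z in((555,290,.104),(547,299,.03),(431,304,.051)):print(ray('t0',u*.64,v*.64,z))
```

```text
[ 0.5043716  -0.20908683  0.104     ]
[ 0.50448837 -0.21265748  0.03      ]
[ 0.49147855 -0.00827634  0.051     ]
```

View pics/crop.png

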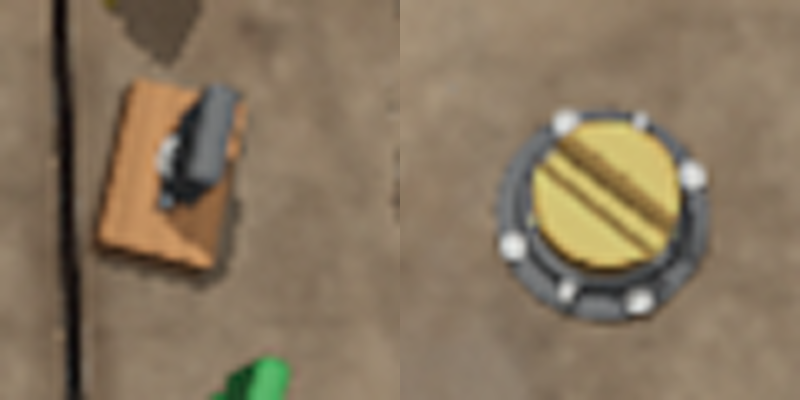

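```bash
cat >> h.py <<'E'
def lin(f,p,q,z):
    a,b=ray(f,*p,z),ray(f,*q,z); d=b-a; return (a+b)/2, np.degrees(np.arctan2(d[1],d[0])), np.linalg.norm(d)
def go(x,y,z,yaw):
    o=ctrl.get_obs(); M=R.from_rotvec(o['tool_rot']).as_matrix()
    y0=np.degrees(np.arctan2(M[1,0],M[0,0]))
    print('cm',(M.T@(np.array([x,y,z])-o['tool_pos'])*100).round(2),'deg',round(-((yaw-y0+90)%180-90),1),'t',o['t'],'yaw0',round(y0,1),'q6',o['q'][5])
E
python3 - <<'E'
from h import *
K=lambda x,y:(325+x/6.667,165+y/6.667)
S=lambda x,y:(245+(x-400)/6.667,165+y/6.667)
print(lin('t0',K(199,186),K(226,90),.104))
print(lin('t0',S(560,148),S(665,235),.045))
print(lin('t0',S(540,205),S(680,205),.051))
print(lin('t0',S(567,290),S(640,120),.025), ray('t0',*S(605,193),.051), ray('t0',*S(604,213),.0))
k=lin('t0',K(199,186),K(226,90),.104); go(k[0][0],k[0][1],.22,k[1])
E
```

```text
(array([ 0.504185  , -0.21337799,  0.104     ]), np.float64(-18.032517498863605), np.float64(0.03960704774717444))
(array([ 0.4950114 , -0.01125687,  0.045     ]), np.float64(-130.4004200009127), np.float64(0.05532539857614854))
(array([ 0.48823708, -0.01001551,  0.051     ]), np.float64(-90.01256853562452), np.float64(0.05621176208609632))
(array([ 0.49349634, -0.00855294,  0.025     ]), np.float64(-23.266916487389416), np.float64(0.07755213137700212)) [ 0.49314768 -0.00804502  0.051     ] [ 0.49464669 -0.00963745  0.        ]
cm [ 41.08 -26.25   0.53] deg 36.5 t 0.1 yaw0 18.4 q6 -0.11901192690270102
```

>>> servo_tool(
  increments=[
    [[8.5,4.1,-2.6,0,7],[8.5,8.2,-5.2,0,14],[8.5,12.3,-7.8,0,21],[8.5,16.4,-10.5,0,28],[8.5,20.5,-13.1,0,36]],
  ],
)

```text
t: 0.6
tool_pos: [0.3508, -0.4027, 0.2253]
tool_rot: [-3.104, 0.484, 0.001]
contact_force: [0.4, -0.7, 0.2]
opening: 0.0852
grip_force: 0.0
```

```bash
python3 -c "
from h import *
go(.504,-.213,.22,-18)"
```

```text
cm [  8.82 -22.73   0.53] deg 0.3 t 0.6 yaw0 -17.7 q6 0.8864134199547496
```

>>> servo_tool(
  increments=[
    [[8.5,1.7,-4.4,0,0],[8.5,3.5,-9,0,0],[8.5,5.2,-13.5,0,0],[8.5,7,-18,0,0],[8.5,8.8,-22.7,0.5,0]],
  ],
)

```text
t: 1.1
tool_pos: [0.5026, -0.2132, 0.2213]
tool_rot: [3.105, -0.475, 0.002]
contact_force: [-0.2, -0.5, -0.8]
opening: 0.085
grip_force: 0.0
```

>>> servo_tool(
  increments=[
    [[8.5,0,0,0,0],[8.5,0,0,0,0]],
  ],
)

```text
t: 1.3
tool_pos: [0.5017, -0.2136, 0.2201]
tool_rot: [-3.106, 0.471, 0.002]
contact_force: [-0.4, -0.5, -0.7]
opening: 0.0853
grip_force: 0.0
```

```bash
python3 -c "
from h import *
d=snap('wrist','w0')
go(.504,-.213,.22,-18)
A,c=cam(d);print(c,A.round(2))
cv2.imwrite('pics/w0b.png',cv2.resize(d['img'][:,:,::-1],(800,600),interpolation=cv2.INTER_CUBIC))"
```

```text
cm [ 0.21 -0.24  0.03] deg 0.6 t 1.35 yaw0 -17.4 q6 1.3329136559155577
[ 0.56674407 -0.23277057  0.36832959] [[-0.3  -0.92 -0.25]
 [-0.96  0.29  0.08]
 [-0.    0.26 -0.96]]
```

View pics/w0b.png

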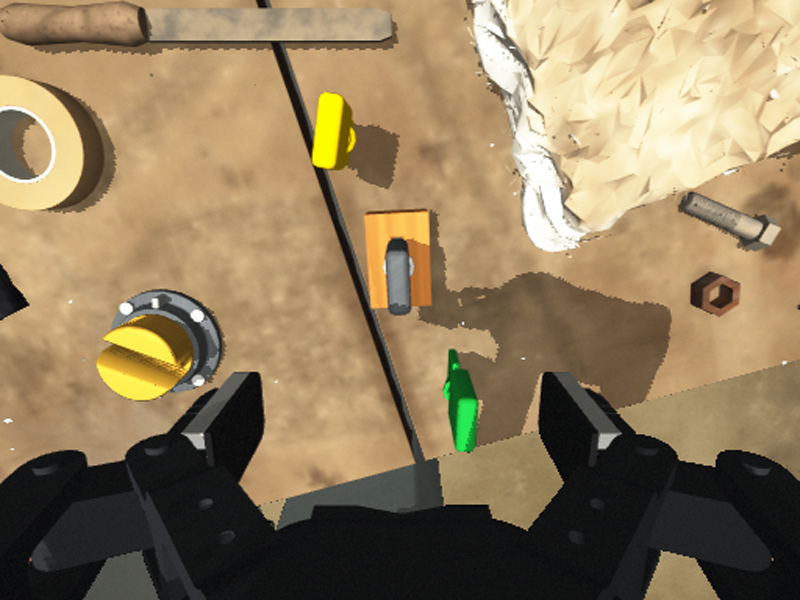

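The wrist view shows the key's top face running from (397,252) to (399,312), and the cock disc at about (146,357). The slot is visible from about (103,355) to (192,375).

```bash
python3 -c "
from h import *
im=cv2.imread('pics/w0.png')
r=lambda x:cv2.resize(x,(400,600),interpolation=cv2.INTER_CUBIC)
cv2.imwrite('pics/w0c.png',np.hstack([r(im[125:215,225:285]),r(im[180:270,60:120+0*1])]))
k=lin('w0',(397*.64,252*.64),(399*.64,312*.64),.104);print(k)
"
```

```text
(array([ 0.508505  , -0.21313142,  0.104     ]), np.float64(164.58546816136476), np.float64(0.035920560715804975))
```

View pics/w0c.png

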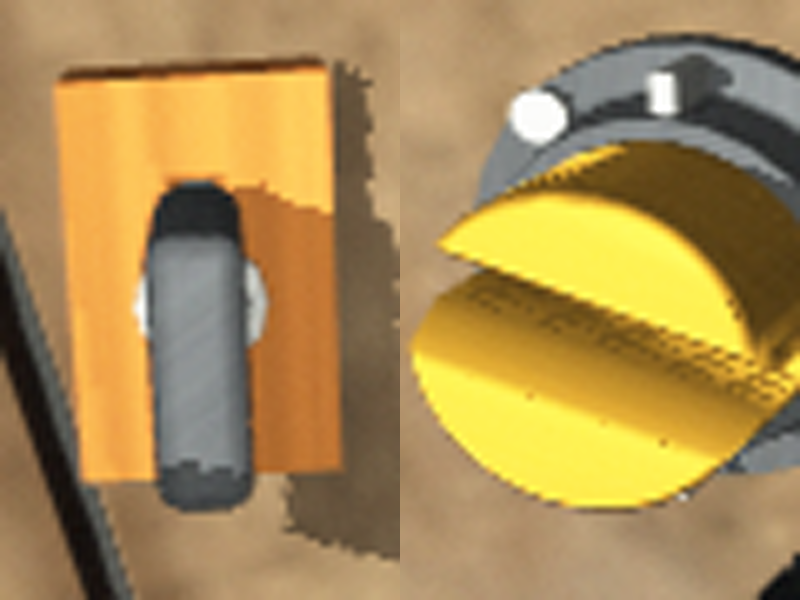

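```bash
python3 -c "
from h import *
K=lambda x,y:(225+x/6.667,125+y/6.667)
S=lambda x,y:(60+(x-400)/6.667,180+y/6.667)
k=lin('w0',K(195,236),K(204,505),.104);print(k)
for p,q in(((440,245),(760,368)),((412,350),(715,460))):print(lin('w0',S(*p),S(*q),.051))
go(*k[0][:2],.08,k[1])
"
```

```text
(array([ 0.50833621, -0.21327441,  0.104     ]), np.float64(164.60258442298326), np.float64(0.03775066819723071))
(array([ 0.50174452, -0.01402298,  0.051     ]), np.float64(-130.8364362531137), np.float64(0.056181541371040686))
(array([4.86957401e-01, 5.23268333e-05, 5.10000000e-02]), np.float64(-129.9309553333655), np.float64(0.05362722270153802))
cm [ 0.65 -0.34 14.03] deg -2.0 t 1.35 yaw0 -17.4 q6 1.3329136559155577
```

>>> servo_tool(
  increments=[
    [[8.5,0.3,-0.1,3,1],[8.5,0.5,-0.2,6,0],[8.5,0.5,-0.3,9,-1],[8.5,0.5,-0.3,11,-1],[8.5,0.5,-0.3,13,-1]],
  ],
  newtons=60,
)

```text
t: 1.85
tool_pos: [0.5059, -0.2149, 0.0896]
tool_rot: [-3.109, 0.452, 0.001]
contact_force: [0.8, -0.4, 0.6]
opening: 0.0852
grip_force: 0.0
```

>>> servo_tool(
  increments=[
    [[8.5,0,0,0.5,0],[8.5,0,0,1,0],[8.5,0,0,1,0]],
  ],
)

```text
t: 2.15
tool_pos: [0.5071, -0.2142, 0.0812]
tool_rot: [3.109, -0.45, 0.001]
contact_force: [0.5, 0.1, 0.1]
opening: 0.0851
grip_force: 0.0
```

```bash
python3 -c "
from h import *
go(.5065,-.2133,.08,-16)"
```

```text
cm [-0.08 -0.07  0.12] deg -0.5 t 2.15 yaw0 -16.5 q6 1.323267169231344
```

>>> servo_tool(
  increments=[
    [[6,0,0,0,0],[4,0,0,0,0],[2.5,0,0,0,0],[1.5,0,0,0,0],[0.8,0,0,0,0]],
  ],
  newtons=60,
)

```text
t: 2.65
tool_pos: [0.5075, -0.2134, 0.0813]
tool_rot: [3.109, -0.447, 0.001]
contact_force: [-2.8, -0.1, 8.3]
opening: 0.0125
grip_force: 60.8
```

>>> servo_tool(
  increments=[
    [[0.5,0,0,0,0],[0.5,0,0,0,0],[0.5,0,0,0,0],[0.5,0,0,0,0],[0.5,0,0,0,0]],
  ],
)

```text
t: 3.15
tool_pos: [0.5076, -0.2135, 0.0813]
tool_rot: [3.109, -0.448, 0.001]
contact_force: [-0.5, 0.4, 4.4]
opening: 0.0123
grip_force: 61.0
```

>>> servo_tool(
  increments=[
    [[0.5,0,0,-1,0],[0.5,0,0,-2.5,0],[0.5,0,0,-4.5,0],[0.5,0,0,-6.5,0],[0.5,0,0,-8,0]],
  ],
)

```text
t: 3.65
tool_pos: [0.5074, -0.2136, 0.163]
tool_rot: [3.109, -0.448, 0.002]
contact_force: [0.4, 0.4, -1.3]
opening: 0.0128
grip_force: 60.3
```

>>> servo_tool(
  increments=[
    [[0.5,0,0,0,0],[0.5,0,0,0,0]],
  ],
)

```text
t: 3.85
tool_pos: [0.5071, -0.2134, 0.1609]
tool_rot: [3.109, -0.448, -0.0]
contact_force: [-0.3, -0.3, -2.4]
opening: 0.0126
grip_force: 60.3
```

```bash
python3 -c "
from h import *
o=ctrl.get_obs();print(o['tool_pos'],o['opening'],o['contact_force'])
go(.494,-.008,.165,50)"
```

```text
[ 0.5070535  -0.21335487  0.16090123] 0.012637316189954484 [-0.29785358 -0.34397821 -2.35015104]
cm [ -7.05 -19.33  -0.41] deg -66.4 t 3.85 yaw0 -16.4 q6 1.323383101095224
```

>>> servo_tool(
  increments=[
    [[0.5,-0.8,-2,0,-8],[0.5,-1.5,-4,0,-16],[0.5,-2.3,-6.2,0,-24],[0.5,-3,-8.3,0,-32],[0.5,-3.8,-10.4,-0.3,-40]],
  ],
)

```text
t: 4.35
tool_pos: [0.4986, -0.1016, 0.1615]
tool_rot: [-3.071, -0.651, 0.006]
contact_force: [0.4, -0.6, -1.8]
opening: 0.0125
grip_force: 60.3
```

```bash
python3 -c "
from h import *
go(.494,-.008,.165,50)"
```

```text
cm [ 3.37 -8.74 -0.33] deg -26.1 t 4.35 yaw0 23.9 q6 0.805800927643688
```

>>> servo_tool(
  increments=[
    [[0.5,0.8,-2,0,-6],[0.5,1.6,-4,0,-13],[0.5,2.4,-6,0,-19],[0.5,3,-7.6,-0.2,-23],[0.5,3.4,-8.7,-0.3,-26]],
  ],
)

```text
t: 4.85
tool_pos: [0.4953, -0.0083, 0.1653]
tool_rot: [-2.848, -1.322, 0.004]
contact_force: [-0.4, -0.3, -2.5]
opening: 0.0125
grip_force: 60.3
```

>>> servo_tool(
  increments=[
    [[0.5,0,0,0,0],[0.5,0,0,0,0]],
  ],
)

```text
t: 5.05
tool_pos: [0.4961, -0.0098, 0.1662]
tool_rot: [-2.852, -1.317, 0.002]
contact_force: [-0.2, 0.2, -1.1]
opening: 0.0125
grip_force: 60.4
```

```bash
python3 -c "
from h import *
go(.494,-.008,.165,50)
d=snap('wrist','w1');e=snap('scene','s1')
def px(d,P):
    A,c=cam(d);p=A.T@(np.array(P)-c);return p[0]/p[2]*d['fx']+d['cx'],p[1]/p[2]*d['fy']+d['cy']
M=R.from_rotvec(d['obs']['tool_rot']).as_matrix();t=d['obs']['tool_pos']
for dd in (d,e):print(px(dd,t+M@[0,0,.074]),px(dd,t+M@[.016,0,.074]),px(dd,t+M@[-.016,0,.074]),px(dd,[.494,-.008,.051]))
u,v=px(e,[.494,-.008,.07]);u,v=int(u),int(v)
s=cv2.resize(e['img'][v-50:v+40,u-30:u+30],(400,600),interpolation=cv2.INTER_CUBIC)
w=cv2.resize(d['img'][140:290,206:306],(400,600),interpolation=cv2.INTER_CUBIC)
print(u,v);cv2.imwrite('pics/m1.png',np.hstack([w,s])[:,:,::-1])"
```

```text
cm [-0.   -0.28  0.12] deg -0.4 t 5.05 yaw0 49.6 q6 0.5361731086422803
(np.float64(255.54603971333054), np.float64(201.4623872294336)) (np.float64(255.54700296812422), np.float64(181.50483029529056)) (np.float64(255.5451107344158), np.float64(220.7097864669281)) (np.float64(252.69631953690575), np.float64(188.19236707038482))
(np.float64(253.2780346047152), np.float64(188.1438238465026)) (np.float64(247.71985502913216), np.float64(189.4911075524503)) (np.float64(258.7777970038839), np.float64(186.81070026418175)) (np.float64(253.7531743767623), np.float64(201.76725091771988))
253 195
```

View pics/m1.png

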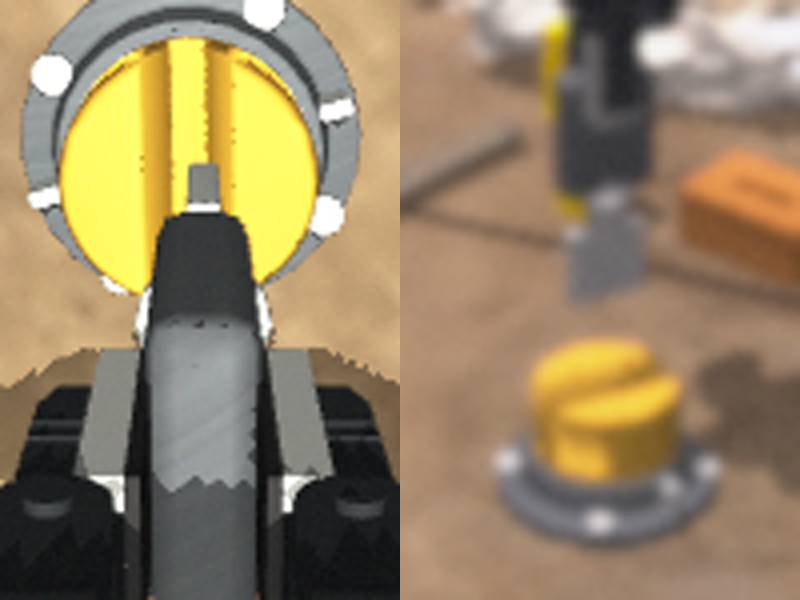

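```bash
python3 -c "
from h import *
W=lambda x,y:(206+x/4,140+y/4)
print(ray('w1',*W(187.5,146),.015),ray('w1',*W(191,152),.018),ray('w1',*W(189,172),.051),ray('w1',*W(189,38),.051),ray('w1',*W(60,172),.051),ray('w1',*W(318,175),.051))
print(lin('w1',W(189,43),W(188,200),.051)[1], lin('w1',W(338,107),W(45,197),.02)[1])
"
```

```text
[ 0.49583941 -0.00545642  0.015     ] [ 0.49595218 -0.00675104  0.018     ] [ 0.49755983 -0.00461751  0.051     ] [0.51733587 0.0185031  0.051     ] [0.47518717 0.01440852 0.051     ] [ 0.51949015 -0.02418943  0.051     ]
-130.9072827634395 157.05604276096813
```

```bash
python3 -c "
from h import *
go(.4962,-.0058,.099,49.4)"
```

```text
cm [ 0.33 -0.29  6.75] deg 0.1 t 5.15 yaw0 49.5 q6 0.5359782564945782
```

>>> servo_tool(
  increments=[
    [[0.5,0.2,-0.2,0.5,0],[0.5,0.3,-0.35,1.5,0],[0.5,0.3,-0.35,2.5,0],[0.5,0.3,-0.35,3.5,0],[0.5,0.3,-0.35,4.2,0]],
  ],
)

```text
t: 5.65
tool_pos: [0.4949, -0.0049, 0.123]
tool_rot: [-2.851, -1.317, 0.003]
contact_force: [-0.5, 0.0, -2.1]
opening: 0.0127
grip_force: 60.4
```

>>> servo_tool(
  increments=[
    [[0.5,0,0,0.4,0],[0.5,0,0,0.8,0],[0.5,0,0,1.2,0],[0.5,0,0,1.6,0],[0.5,0,0,1.8,0]],
  ],
)

```text
t: 6.15
tool_pos: [0.4956, -0.005, 0.1066]
tool_rot: [-2.852, -1.318, 0.0]
contact_force: [-0.8, -1.0, -1.6]
opening: 0.0126
grip_force: 60.4
```

```bash
python3 -c "
from h import *
go(.4962,-.0058,.102,49.4);o=ctrl.get_obs();print(o['tool_pos'],o['contact_force'],o['wrist_torque'])"
```

```text
cm [-0.02  0.1   0.46] deg 0.2 t 6.15 yaw0 49.6 q6 0.5445846324709168
[ 0.49562054 -0.00498337  0.10656645] [-0.76493117 -0.99716151 -1.59972338] [-0.04590443 -0.04565725  0.00239878]
```

Tip is at about z = 0.03, with no contact. I'll go on gently to the floor.

>>> servo_tool(
  increments=[
    [[0.5,0,0,0.2,0],[0.5,0,0,0.3,0],[0.5,0,0,0.4,0],[0.5,0,0,0.4,0]],
  ],
)

```text
t: 6.55
tool_pos: [0.4958, -0.005, 0.1029]
tool_rot: [2.852, 1.318, 0.0]
contact_force: [-0.4, -0.3, -1.4]
opening: 0.0126
grip_force: 60.5
```

>>> servo_tool(
  increments=[
    [[0.5,0,0,0,5],[0.5,0,0,0,10],[0.5,0,0,0,15],[0.5,0,0,0,20],[0.5,0,0,0,25]],
  ],
)

```text
t: 7.05
tool_pos: [0.496, -0.0053, 0.103]
tool_rot: [3.069, 0.664, 0.001]
contact_force: [2.0, -0.4, -2.1]
opening: 0.0127
grip_force: 60.2
```

>>> servo_tool(
  increments=[
    [[0.5,0,0,0,5],[0.5,0,0,0,10],[0.5,0,0,0,15],[0.5,0,0,0,20],[0.5,0,0,0,25]],
  ],
)

```text
t: 7.55
tool_pos: [0.4961, -0.0059, 0.1031]
tool_rot: [3.139, -0.016, 0.002]
contact_force: [1.2, -3.1, -2.9]
opening: 0.0123
grip_force: 60.2
```

```bash
python3 -c "
from h import *
go(.4962,-.0058,.102,-23);o=ctrl.get_obs();print(o['tool_pos'],o['contact_force'],o['wrist_torque'])"
```

```text
cm [ 0.01 -0.01  0.11] deg 22.4 t 7.55 yaw0 -0.6 q6 1.4205553139759233
[ 0.49610747 -0.00588531  0.1030636 ] [ 1.1564334  -3.13271867 -2.90468228] [-0.68071602 -0.20827136  0.06709353]
```

>>> servo_tool(
  increments=[
    [[0.5,0,0,0,5],[0.5,0,0,0,10],[0.5,0,0,0,15],[0.5,0,0,0,19],[0.5,0,0,0,23]],
  ],
)

```text
t: 8.05
tool_pos: [0.496, -0.0064, 0.1031]
tool_rot: [3.072, -0.64, 0.002]
contact_force: [-0.2, -4.0, -2.4]
opening: 0.0124
grip_force: 60.3
```

>>> servo_tool(
  increments=[
    [[0.5,0,0,0,2],[0.5,0,0,0,4],[0.5,0,0,0,5],[0.5,0,0,0,5]],
  ],
)

```text
t: 8.45
tool_pos: [0.4959, -0.0062, 0.1031]
tool_rot: [3.043, -0.769, 0.002]
contact_force: [0.5, -5.7, -1.3]
opening: 0.0127
grip_force: 60.3
```

```bash
python3 -c "
from h import *
go(.4962,-.0058,.102,-23);o=ctrl.get_obs();print(o['tool_pos'],o['contact_force'],o['wrist_torque'])"
```

```text
cm [ 0.   -0.05  0.11] deg -5.4 t 8.45 yaw0 -28.4 q6 1.9057898885863873
[ 0.49592127 -0.00624136  0.10313981] [ 0.46983535 -5.74817428 -1.29333093] [-1.28705859 -0.03724287  0.13911544]
```

>>> servo_tool(
  increments=[
    [[0.5,0,0,0,1.5],[0.5,0,0,0,3],[0.5,0,0,0,3]],
  ],
)

```text
t: 8.75
tool_pos: [0.4959, -0.0061, 0.1031]
tool_rot: [3.023, -0.845, 0.002]
contact_force: [-0.4, -5.4, -2.4]
opening: 0.012
grip_force: 61.8
```

```bash
python3 -c "
from h import *
go(.4962,-.0058,.102,-23);o=ctrl.get_obs();print(o['tool_pos'],o['contact_force'],o['wrist_torque'])"
```

```text
cm [ 0.01 -0.05  0.11] deg -8.2 t 8.75 yaw0 -31.2 q6 1.9561712792465404
[ 0.4958655  -0.00612598  0.10312942] [-0.36659212 -5.38469415 -2.44764225] [-1.17074737  0.01213611  0.83458108]
```

Wrist torque has jumped to 0.83 N m, so the cock is at its stop. I'll relax the turn, release and go up.

>>> servo_tool(
  increments=[
    [[0.5,0,0,0,-1.5],[0.5,0,0,0,-3],[1.8,0,0,0,-3],[2.5,0,0,0,-3],[4,0,0,0,-3]],
  ],
)

```text
t: 9.25
tool_pos: [0.4959, -0.0046, 0.1032]
tool_rot: [-3.045, 0.77, -0.0]
contact_force: [1.1, -0.4, -0.7]
opening: 0.0384
grip_force: 0.0
```

>>> servo_tool(
  increments=[
    [[6,0,0,0,0],[8,0,0,0,0],[8.5,0,0,0,0],[8.5,0,0,0,0],[8.5,0,0,0,0]],
  ],
)

```text
t: 9.75
tool_pos: [0.4957, -0.005, 0.1029]
tool_rot: [-3.046, 0.77, 0.0]
contact_force: [-0.4, 0.1, -0.2]
opening: 0.0851
grip_force: 0.0
```

>>> servo_tool(
  increments=[
    [[8.5,0,0,-2,0],[8.5,0,0,-4,0],[8.5,0,0,-7,0],[8.5,0,0,-10,0],[8.5,0,0,-12,0]],
  ],
)

```text
t: 10.25
tool_pos: [0.4964, -0.0051, 0.2255]
tool_rot: [-3.045, 0.77, -0.005]
contact_force: [0.3, -0.4, 0.3]
opening: 0.0851
grip_force: 0.0
```

```bash
python3 -c "
from h import *
d=snap('wrist','w2');e=snap('scene','s2')
u,v=253,195
s=cv2.resize(e['img'][v-50:v+40,u-30:u+30],(400,600),interpolation=cv2.INTER_CUBIC)
w=cv2.resize(d['img'][120:300,196:316],(400,600),interpolation=cv2.INTER_CUBIC)
cv2.imwrite('pics/m2.png',np.hstack([w,s])[:,:,::-1])"
```

```text
(no output)
```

View pics/m2.png

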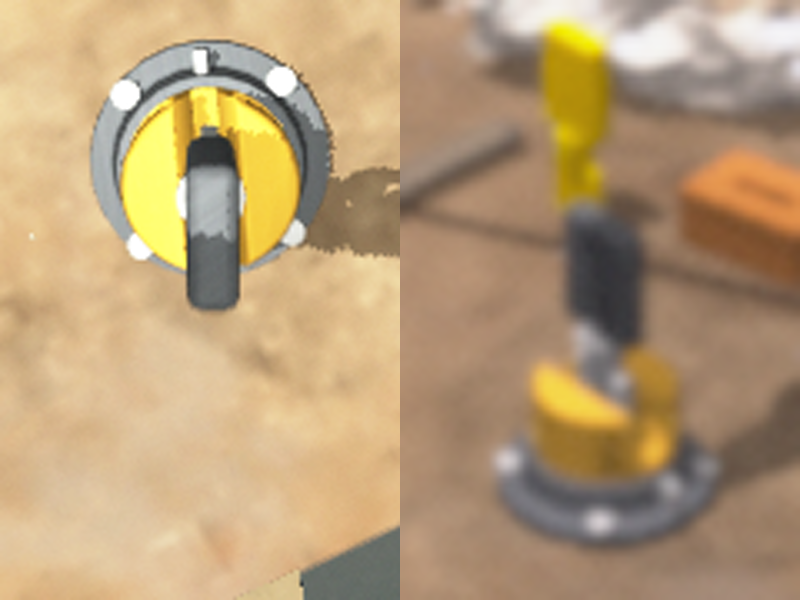

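The key stands upright in the slot, and the slot at (205,90) in the left crop lines up with the rib at (200,62). The gripper is clear of everything.

```bash
python3 -c "
from station import ctrl
print(ctrl.finish_job())"
```

```text
the job is handed in; nothing more can be done
None
```

I turned the slotted cock clockwise until it hit its stop, left the key standing in the slot and handed the job in at about 10 s; the hand-in returned no verdict.

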